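# Open the bench dust trench with the hook key

### The job

Open the dust trench in the sanding station: take the hook key from its stand, hook it under the steel staple of the hatch, lift the hatch off its recessed seat and slide it along its channels all the way to the end board, leaving it lying flat on the deck. It runs one way only (stops tucked well under the channel lips block the other way), so feel which. Move the hatch with the key, never touching it with the gripper, hang the key back in its stand, and leave the offcut, glue bottle and brush alone.

Things in the scene. Friction and masses are not known exactly. Their poses are not given: they have to be found in the camera images.
- station: Fixed plywood sanding station, 200 (x) x 430 (y) x 96 mm; origin: centre of its underside, on the bench. Deck top z = 60. Two channels along y: walls at x = +-74 from the deck to z = 88, lips above (z 88 to 96) reach in to x = +-60; 120 mm open slot between them. End boards (z 60 to 88) stop the hatch at y = +-140. All in mm.
- seat (a point): Centre of the seat, station z = 46 mm; axes as the station's. Opening in the deck 146 (x) x 126 (y) mm, seat ledge 14 mm under the deck. Once lifted, the hatch slides along y one way only: on the other y side, unknown and changing from run to run, blocks tucked under the lips, hard to see, stop it after about 13 mm.
- hatch: Loose dark-wood hatch, 140 (x) x 120 (y) x 12 mm, 0.25 to 0.5 kg; origin: centre of its underside, z up, axes as the station's. Starts on the seat ledge (station z = 46), top 2 mm under the deck; must rise 14 mm to clear the deck, meets the lips after a rise of 30 mm. Its steel staple stands at its centre.
- staple (a point): Middle of the staple's bar, 38 mm above the hatch's origin; axes as the hatch's. Round bar of 8 mm diameter along y, its axis 26 mm above the hatch's top (22 mm free under the bar); two legs of 8 mm diameter at y = +-15 mm (22 mm free between them).
- key: Loose steel hook key with wooden handle, 0.15 kg, hanging upright in the stand. Origin on the shank's axis at the foot's underside, z up the shank. Shank 10 x 10 mm. Foot points to +x: 8 mm thick, 10 mm wide (y), reaching to x = 29; its upturned tip (x = 24 to 29) is 14 mm high in all. 19 mm gap from shank face (x = 5) to tip.
- handle (a point): Centre of the key's wooden handle, 117.5 mm above the key's origin, axes as the key's. Handle 22 (x) x 60 (y) x 45 mm high (key z = 95 to 140); grip it from above across its 22 mm.
- stand: Fixed plywood stand; origin: centre of its underside, on the bench. Base 100 (x) x 80 (y) x 10 mm; two cheeks, each 44 (x) x 14 (y) mm, top at z = 110, with a 28 mm gap between them (y = -14 to 14), open along x. The key's shank and foot hang in the gap, the handle's underside rests on the cheeks. May stand left or right.
- rest (a point): The place of the key's origin when it hangs centred in the stand: stand x = 0, y = 0, z = 15 mm; axes as the stand's.
- offcut: Bystander: dark-wood offcut block 70 x 95 x 50 mm, lying loose; origin at the centre of its underside. It and the stand may swap places.
- glue: Bystander: white plastic glue bottle, 54 mm diameter, 130 mm high, loose; origin at the centre of its underside.
- brush: Bystander: a hand brush lying loose on the bench behind the station.
There are look-alikes about, which are no part of the job. What is shaped like the key but purple is not meant. Of the things that look like the stand, the smaller one is meant.

How it is judged:
On the way, in this order (a step that is already met when the one before it is completed fails the run):
1. the hatch is lifted off its seat, above the deck (z of hatch in the frame of station above 0.0585 m), for 0.1 s.
2. the hatch has been slid along its channels to an end board, the trench wholly open ((y of hatch in the frame of station above 0.127 m or y of hatch in the frame of station below -0.127 m)), for 0.2 s.
At the end, for the whole second after the job is handed in: Hatch flat on the deck (underside within 3 mm of deck height, tilt < 0.06 rad), at rest, 127 mm or more to one side of the station's middle (end board: 140 mm); key at rest in its stand, origin within 25 mm sideways and -6 to +10 mm in height of site rest, tilt < 0.25 rad ((y of hatch in the frame of station above 0.127 m or y of hatch in the frame of station below -0.127 m) and z of hatch in the frame of station between 0.057 and 0.063 m and angle between hatch's own z axis and vertical below 0.06 rad and linear speed of hatch below 0.02 m/s and horizontal distance between key and rest below 0.025 m and z of key in the frame of rest between -0.006 and 0.01 m and angle between key's own z axis and vertical below 0.25 rad and linear speed of key below 0.03 m/s); the robot touches nothing.
It fails at once if the gripper or arm touches the hatch (contact force between any of the fingers, the arm and hatch above 0.5 N).
It fails at once if a bystander (offcut, glue bottle, brush) is moved by more than 25 mm (distance of any of offcut, glue, brush from where it was at the start of the episode above 0.025 m).
It also fails if it takes over 64 s, if anything falls off the work surface, if the arm or the gripper's body presses on something with over 40 N, if the wrist force passes 120 N, or if a joint passes its speed limit or range.

### The arm

A 7-joint arm with a two-finger parallel gripper is mounted at the origin on the work surface. World frame = base frame: x ahead of the robot, y to its left, z up, the work surface at z = 0. Lengths are in m, angles in rad, forces in N, time in s.
With the tool pointing down it reaches from about 0.425 to 0.875 m from the base axis. Payload 4.7 kg.
Tool frame: the origin (TCP) lies midway between the tips of the shut fingers; the grasp point (between the pads) lies 19 mm behind it (bot.grasp_offset is the distance from the TCP to the grasp point, in m); z points along the fingers, x is the direction in which the jaws open and shut, and the axes are right-handed (so a half turn about z gives the same grasp; the last joint's range is limited). The gripper opens to 85 mm and grips with 20 to 120 N. Pads are 22 mm wide; open, the fingers measure 114 mm over their backs; the gripper's body (76 mm by 85 mm) begins 54 mm behind the grasp point. The pads swing forward as they close: fully open they stand 13 mm farther back than shut.
Start: joints at [1.221, 0.321, -0.07, 1.45, 0.023, 1.371, -0.057], TCP at [0.231, -0.607, 0.231] pointing down, gripper open.
Joint ranges: [-2.86, 2.86], [-0.3, 2.09], [-1.38, 1.24], [0.06, 2.45], [-1.56, 4.7], [0.09, 2.05], [-2.69, 2.69]. Speed limits (rad/s): [2.57, 2.57, 3.14, 3.14, 3.14, 3.14, 3.14].

### API

Orientations are given as a unit quaternion [x, y, z, w].
In Python, from rig import bot gives the robot as it stands.
- The arm moves only by the tool play_rows, never from a script. Its argument "plan" is a list that holds one entry, the list of rows, each a list of 7 numbers: the shift along the tool's x, y, z in m, then the turn, a rotation vector about the tool's x, y, z in rad, then the gripper's target within -1 to 1 (shut at 1, half-way at 0, fully open at -1). In form: [[[dx, dy, dz, wx, wy, wz, hand], ...]]. A call has 1 to 8 rows; each row shifts and turns the commanded pose from where the row before left it, along the tool's axes as they then stand; what a row does not reach is not made up. A row lasts 1/8 s, in which the tool goes at most 62.5 mm and 10.7 degrees, less where a joint would pass 70% of its speed; a pose out of reach is approached as far as the arm can. A call with a gripper value outside its range is refused whole. The fingers move at their own pace and stop on an object; "newtons" is the grip in N (left out, the last holds). Time passes only in rows, so rows that do not move let the fingers close. It gives the time, the measured TCP pose, the force and the opening at its end, in the units of the state.
- bot.sense(): the state, without advancing time (a new reading comes with each control period).
- bot.camera(name): name is "scene" or "top"; returns a dict with "color" (400x640x3 uint8, blue, green, red), "z_map" (400x640 float32, m along the optical axis (not along the pixel's ray), 0 where there is no reading), "fovy" (degrees; the focal length in pixels is half the picture's height over the tangent of half this angle, whatever the lens; pixels are square), "cx", "cy" (the principal point, pixels), "dist_coeffs" ([k1, k2, p1, p2, k3] as OpenCV has them; the pictures are not rectified), "position" and "orientation" of the camera in the world. Camera axes: x right, y up, looking along -z (the intrinsics and any distortion apply to the point x, -y, -z); pixel columns grow to the right and rows downward; lengths in m; the calibration is good to about 2 mm. A picture is of the moment at which its call begins.
- bot.finish_job(): hands the job in, once; it reports no verdict.
Trained networks look in the newest picture that a camera, given by its name, has taken for a name from the list of things; names that differ only in an ending like _2 or _b are one class to them, and where a whole thing is asked for, a point or a joint stands for the part that bears it (a point fixed in the world has none). Each returns a list of dicts, best first, with "conf" (0 to 1); they miss things now and then, are a little off and sometimes report something else, mostly with a low value. They report only what shows in the picture. A call takes as long as a camera call. They do not tell look-alikes from the thing itself.
- bot.search_frame(target, camera): "at" ([column, row] in pixels, amid what is visible of it).
- bot.masks_of(target, camera): "region" (400x640 bool, what is visible of it) and "at" ([column, row] in pixels, amid what is visible of it).
- bot.spot_point(target, camera): "at" ([column, row] in pixels: a listed point, or the origin of a listed thing).
The state is a dict: "clock": time; "joint_positions": joint angles; "joint_vel": joint speeds; "joint_efforts": joint torques, N m; "tcp_pos": TCP position; "orientation": TCP orientation; "ft_force": force on the tool from outside, world axes, zero at the start; "ft_torque": the same for the moment, N m; "width": finger opening in m.
Only numpy, scipy, OpenCV 4.12 (cv2) and the standard library are available. Lean on these libraries where they do the work, as an engineer would, in place of code of your own. Each camera call takes 0.05 s, during which the arm holds its last target.

## Working session

There is one attempt and no reset: what is moved stays moved. The work goes in short steps, Python scripts to look and compute and a tool call to move; the robot and the scene stay as the last step left them, time stands still between calls to the robot, and variables do not carry over. Pictures are saved under pics/ and viewed, and the job is handed in when it is done.

Besides the shell and the picture viewer there is one more tool, called after "Request:" as name(argument=value, ...) on one line, values as JSON. play_rows: Moves the arm, as the interface text tells. Its arguments: {"type":"object","properties":{"plan":{"type":"array"},"newtons":{"type":"number"}},"required":["plan"]}

```bash
ls; mkdir -p pics
cat > h.py <<'E'
import numpy as np,cv2,pickle
from rig import bot
from scipy.spatial.transform import Rotation as R
def cap(n):
    c=bot.camera(n); pickle.dump(c,open(n+'.pkl','wb')); return c
def load(n): return pickle.load(open(n+'.pkl','rb'))
def K(c):
    f=200/np.tan(np.radians(c['fovy'])/2)
    return np.array([[f,0,c['cx']],[0,f,c['cy']],[0,0,1.]])
def cloud(c):
    h,w=c['z_map'].shape
    u,v=np.meshgrid(np.arange(w),np.arange(h))
    p=cv2.undistortPoints(np.stack([u,v],-1).reshape(-1,1,2).astype(float),K(c),np.array(c['dist_coeffs'],float)).reshape(h,w,2)
    z=c['z_map']
    P=np.stack([p[...,0]*z,-p[...,1]*z,-z],-1)
    W=P@R.from_quat(c['orientation']).as_matrix().T+np.array(c['position'])
    W[z==0]=np.nan
    return W
def ray_at(c,uv,zw):
    p=cv2.undistortPoints(np.array(uv,float).reshape(-1,1,2),K(c),np.array(c['dist_coeffs'],float)).reshape(-1,2)
    d=np.c_[p[:,0],-p[:,1],-np.ones(len(p))]@R.from_quat(c['orientation']).as_matrix().T
    o=np.array(c['position']); t=(zw-o[2])/d[:,2]
    return o+d*t[:,None]
def proj(c,W):
    P=(np.atleast_2d(W)-np.array(c['position']))@R.from_quat(c['orientation']).as_matrix()
    q=P*np.array([1,-1,-1])
    return cv2.projectPoints(q.reshape(-1,1,3),np.zeros(3),np.zeros(3),K(c),np.array(c['dist_coeffs'],float))[0].reshape(-1,2)
E
python3 - <<'E'
from h import *
for n in ['scene','top']:
    c=cap(n); cv2.imwrite(f'pics/{n}0.png',c['color'])
    print(n,c['position'],c['orientation'],c['fovy'],c['dist_coeffs'],c['cx'],c['cy'])
    for t in ['station','hatch','staple','key','handle','stand','rest','offcut','glue','brush']:
        try: print(t,[(np.round(d['at']).tolist(),round(d['conf'],2)) for d in (bot.spot_point if t in('staple','handle','rest') else bot.search_frame)(t,n)])
        except Exception as e: print(t,e)
print(bot.sense())
E
```

```text
pics
scene [1.09938505 0.62151895 0.680957  ] [0.15391524 0.42772027 0.82961115 0.32420796] 54.825101743220124 [-0.09096483  0.          0.          0.          0.        ] 317.66692003415466 199.38699377114406
station [([343.0, 214.0], 0.89), ([440.0, 283.0], 0.68)]
hatch [([341.0, 193.0], 0.64), ([343.0, 211.0], 0.33)]
staple [([332.0, 192.0], 0.57)]
key [([486.0, 235.0], 0.97), ([447.0, 252.0], 0.87)]
handle [([489.0, 230.0], 0.79)]
stand [([401.0, 350.0], 0.93), ([436.0, 287.0], 0.89)]
rest [([440.0, 283.0], 0.82), ([401.0, 351.0], 0.56)]
offcut [([261.0, 156.0], 0.72), ([447.0, 246.0], 0.17)]
glue [([224.0, 220.0], 0.51)]
brush []
top [ 0.43015844 -0.0062935   1.26376432] [ 0.04777355 -0.04664743 -0.70438219  0.7066735 ] 44.373939007907914 [-0.15644341  0.          0.          0.          0.        ] 318.4668342782753 193.76772998560784
station [([315.0, 205.0], 0.89)]
hatch [([316.0, 229.0], 0.6)]
staple [([316.0, 229.0], 0.79)]
key [([146.0, 273.0], 0.81)]
handle [([147.0, 274.0], 0.95), ([160.0, 224.0], 0.88)]
stand [([161.0, 146.0], 0.75), ([182.0, 228.0], 0.6)]
rest [([164.
[... 196 characters left out ...]
 'joint_positions': array([ 1.22109615,  0.32100788, -0.07008112,  1.45051041,  0.02258784,
        1.37078053, -0.05691815]), 'joint_vel': array([ 0.000697  ,  0.00058337,  0.00138008, -0.0011859 ,  0.00071652,
        0.00439655, -0.00022993]), 'joint_efforts': array([-3.56546489e-04, -4.93401289e+01, -3.81309092e-01, -3.14582849e+01,
        1.35075985e-02,  1.43597248e-03, -5.67105087e-05]), 'tcp_pos': array([ 0.23126611, -0.60748946,  0.23133802]), 'orientation': array([ 8.23349950e-01, -5.67534015e-01,  2.26230045e-05,  3.82754908e-05]), 'ft_force': array([ 1.25691249, -0.40337209, -0.11035892]), 'ft_torque': array([-0.00584127, -0.00109354,  0.01090964]), 'width': 0.08550406089670945}
```

View pics/scene0.png

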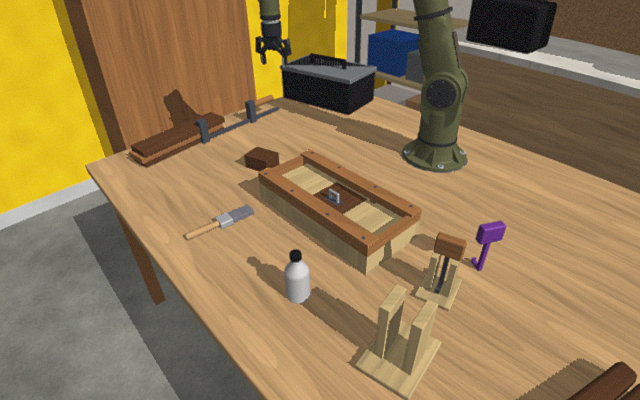

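View pics/top0.png

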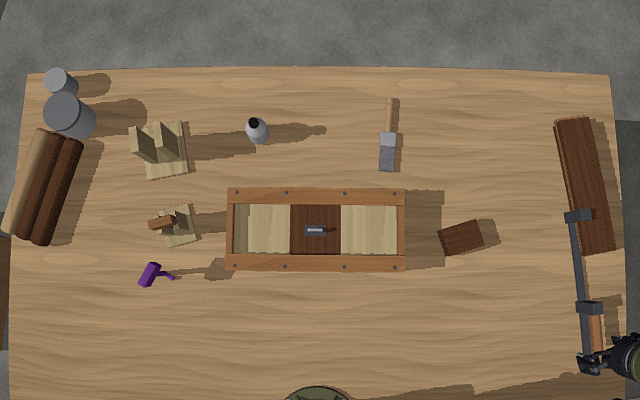

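Run:
```python
from h import *
c=load('scene');t=load('top')
a=cv2.resize(c['color'][215:320,400:520],None,fx=5,fy=5,interpolation=cv2.INTER_CUBIC)
cv2.imwrite('pics/crop1.png',a)
b=cv2.resize(t['color'][190:300,120:260],None,fx=5,fy=5,interpolation=cv2.INTER_CUBIC)
cv2.imwrite('pics/crop2.png',b)
W=cloud(t)
def rect(m,name):
    p=W[m][:,:2]; r=cv2.minAreaRect(p.astype(np.float32)); print(name,m.sum(),np.round(r[0],4),np.round(r[1],4),round(r[2],2),'z',np.round(np.nanmedian(W[m][:,2]),4))
vv,uu=np.mgrid[:400,:640]
box=lambda u0,u1,v0,v1:(uu>=u0)&(uu<u1)&(vv>=v0)&(vv<v1)
Z=W[...,2]
rect(box(210,420,175,285)&(Z>.085)&(Z<.105),'station top')
rect(box(280,350,195,265)&(Z>.05)&(Z<.0585)&(np.abs(W[...,0]-.0)<2),'hatch top?')
rect(box(290,340,215,245)&(Z>.075)&(Z<.11),'staple')
rect(box(140,178,205,240)&(Z>.13)&(Z<.2),'handle')
rect(box(150,205,195,255)&(Z>.004)&(Z<.03),'stand base')
rect(box(150,205,195,255)&(Z>.1)&(Z<.12),'cheek')
for (u,v) in [(160,220),(182,215),(187,240),(316,229),(300,229),(330,245),(370,229),(260,229)]: print((u,v),np.round(W[v,u],4))
```

```text
station top 6579 [0.5027 0.005 ] [0.4326 0.2017] 89.54 z 0.095
hatch top? 1957 [0.5052 0.0059] [0.1714 0.124 ] 89.78 z 0.0566
staple 46 [0.5022 0.0052] [0.0362 0.007 ] 89.64 z 0.0862
handle 281 [0.5137 0.3615] [0.0228 0.0597] 17.57 z 0.1529
stand base 720 [0.5191 0.3648] [0.1418 0.1521] 89.77 z 0.0089
cheek 137 [0.5157 0.3612] [0.0447 0.0574] 16.74 z 0.1089
(160, 220) [0.5172 0.3617 0.1527]
(182, 215) [0.5387 0.3402 0.046 ]
(187, 240) [0.4772 0.3346 0.0113]
(316, 229) [0.503  0.0015 0.087 ]
(300, 229) [0.5048 0.0411 0.0563]
(330, 245) [ 0.4657 -0.0328  0.056 ]
(370, 229) [ 0.5049 -0.131   0.0607]
(260, 229) [0.5041 0.1395 0.0596]
```

View pics/crop1.png

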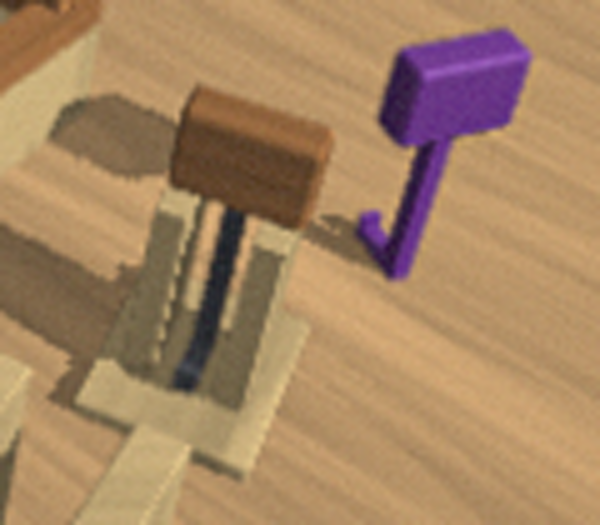

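View pics/crop2.png

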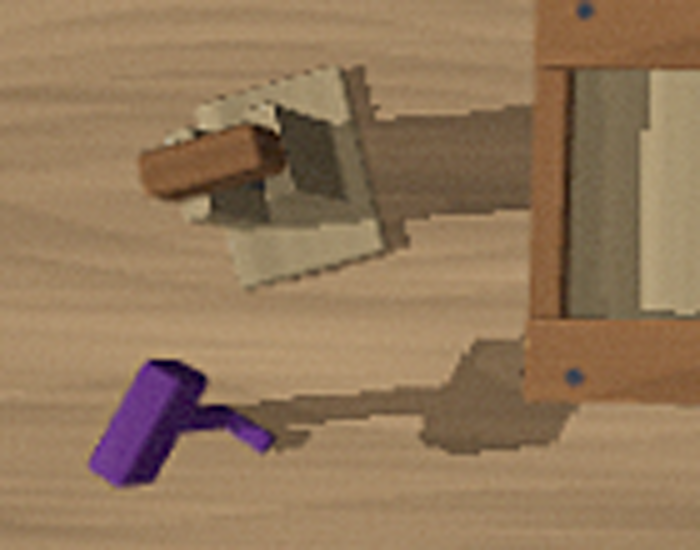

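Run:
```python
from h import *
c=load('scene');W=cloud(c);Z=W[...,2];X=W[...,0];Y=W[...,1]
def rect(m,name):
    p=W[m][:,:2]; r=cv2.minAreaRect(p.astype(np.float32)); print(name,m.sum(),np.round(r[0],4),np.round(r[1],4),round(r[2],2),'z',np.round(np.nanmedian(W[m][:,2]),4))
rect((Z>.09)&(Z<.102)&(abs(X-.5)<.13)&(abs(Y)<.24),'station top')
rect((Z>.083)&(Z<.095)&(abs(X-.502)<.015)&(abs(Y-.005)<.03),'staple')
near=(abs(X-.5137)<.05)&(abs(Y-.3615)<.05)
rect(near&(Z>.151)&(Z<.165),'handle top')
col=c['color'].astype(int); dark=(col.max(-1)<75)
m=near&dark&(Z>.005)&(Z<.1)
ax=np.array([np.cos(.3),np.sin(.3)])
for z in [.015,.025,.04,.06,.08]:
    k=m&(abs(Z-z)<.008); 
    if k.sum(): print(z,k.sum(),np.round(np.median(W[k],0),4),'along',np.round(((W[k][:,:2]-[.5137,.3615])@ax).max(),4))
t=load('top');W=cloud(t);Z=W[...,2];X=W[...,0];Y=W[...,1]
near=(abs(X-.5137)<.05)&(abs(Y-.3615)<.05)
for lo in (.148,.15,.152): rect(near&(Z>lo)&(Z<.165),'handle top %g'%lo)
print(np.percentile(Z[near&(Z>.14)],[5,50,95]))
m=(Z>.08)&(abs(X-.502)<.02)&(abs(Y-.005)<.03);p=W[m];print(np.round(p.min(0),4),np.round(p.max(0),4),np.median(p,0).round(4))
for n,q in (('purple',(abs(X-.4)<.06)&(abs(Y-.4)<.09)&(Z>.02)),):
    print(n,W[q].min(0).round(3),W[q].max(0).round(3))
```

```text
station top 3124 [0.5038 0.0053] [0.4322 0.2029] 89.61 z 0.0952
staple 27 [0.5049 0.0061] [0.0077 0.0338] 0.55 z 0.0864
handle top 220 [0.5154 0.3642] [0.0256 0.0588] 14.02 z 0.1544
0.015 24 [0.5275 0.3689 0.0212] along 0.0312
0.025 49 [0.5271 0.3687 0.0233] along 0.0339
0.04 22 [0.519  0.3659 0.0379] along 0.008
0.06 19 [0.5189 0.3655 0.0595] along 0.0084
0.08 21 [0.5188 0.365  0.0801] along 0.0079
handle top 0.148 233 [0.5135 0.3622] [0.0226 0.0583] 17.01 z 0.1535
handle top 0.15 218 [0.5132 0.3622] [0.022  0.0583] 16.38 z 0.1537
handle top 0.152 183 [0.5132 0.362 ] [0.022  0.0581] 16.38 z 0.1543
[0.1444003  0.15320861 0.15746286]
[ 0.4986 -0.0129  0.0805] [0.5057 0.0232 0.0917] [0.503  0.0039 0.0862]
purple [0.361 0.371 0.022] [0.42  0.417 0.144]
```

Request:
play_rows(plan=[[[0,0,0,0,0,-0.18,-1],[0,0,0,0,0,-0.18,-1],[0,0,0,0,0,-0.18,-1],[0,0,0,0,0,-0.18,-1],[0,0,0,0,0,-0.18,-1],[0,0,0,0,0,-0.18,-1],[0,0,0,0,0,-0.18,-1],[0,0,0,0,0,-0.18,-1]]], newtons=80)

```text
clock: 2.1
tcp_pos: [0.2313, -0.6075, 0.2313]
orientation: [0.993, 0.119, -0.0, -0.0]
ft_force: [0.0, -0.4, 0.2]
width: 0.0855
```

```bash
cat >> h.py <<'E'
def go(x,y,z,yaw=None):
    """print tool-frame shift from the measured pose to world target (tool x at yaw)"""
    s=bot.sense(); Rm=R.from_quat(s['orientation']).as_matrix(); 
    cur=np.arctan2(Rm[1,0],Rm[0,0])
    d=Rm.T@(np.array([x,y,z])-s['tcp_pos'])
    print('clock',round(s['clock'],2),'pos',s['tcp_pos'].round(4),'yaw',round(cur,4),'tilt',np.degrees(np.arccos(-Rm[2,2])).round(2),'w',round(s['width'],4),'F',s['ft_force'].round(2))
    print(' shift tool',d.round(4),'wz', None if yaw is None else round(-(yaw-cur),4), 'j',s['joint_positions'].round(2))
    return d
E
python3 - <<'E'
from h import *
go(.5,-.3,.231,.291)
go(.514,.363,.231,.291)
E
```

```text
clock 2.1 pos [ 0.2313 -0.6075  0.2313] yaw 0.2389 tilt 0.0 w 0.0855 F [ 0.02 -0.45  0.2 ]
 shift tool [ 3.339e-01 -2.351e-01  3.000e-04] wz -0.0521 j [ 1.37  0.33 -0.26  1.44  0.09  1.38  1.34]
clock 2.1 pos [ 0.2313 -0.6075  0.2313] yaw 0.2389 tilt 0.0 w 0.0855 F [ 0.02 -0.45  0.2 ]
 shift tool [ 5.044e-01 -8.760e-01  3.000e-04] wz -0.0521 j [ 1.37  0.33 -0.26  1.44  0.09  1.38  1.34]
```

Request:
play_rows(plan=[[[0.048,-0.0336,0,0,0,0,-1],[0.048,-0.0336,0,0,0,0,-1],[0.048,-0.0336,0,0,0,0,-1],[0.048,-0.0336,0,0,0,0,-1],[0.048,-0.0336,0,0,0,0,-1],[0.048,-0.0336,0,0,0,0,-1],[0.046,-0.0335,0,0,0,0,-1],[0,0,0,0,0,-0.052,-1]]])

```text
clock: 3.1
tcp_pos: [0.5059, -0.2953, 0.2318]
orientation: [0.989, 0.148, 0.001, -0.001]
ft_force: [0.2, -1.2, 0.9]
width: 0.0856
```

Run:
```python
from h import *
go(.514,.363,.231,.291)
```

```text
clock 3.1 pos [ 0.5059 -0.2953  0.2318] yaw 0.2966 tilt 0.18 w 0.0856 F [ 0.21 -1.18  0.91]
 shift tool [ 0.2001 -0.6272  0.0022] wz 0.0056 j [ 0.93  0.22 -0.52  1.6   0.11  1.35  0.7 ]
```

Request:
play_rows(plan=[[[0.018,-0.055,0,0,0,0,-1],[0.018,-0.055,0,0,0,0,-1],[0.018,-0.055,0,0,0,0,-1],[0.018,-0.055,0,0,0,0,-1],[0.018,-0.055,0,0,0,0,-1],[0.018,-0.055,0,0,0,0,-1],[0.018,-0.055,0,0,0,0,-1],[0.018,-0.055,0,0,0,0,-1]]])

```text
clock: 4.1
tcp_pos: [0.5164, 0.1627, 0.2317]
orientation: [0.99, 0.142, 0.001, 0.0]
ft_force: [0.6, -0.1, -0.8]
width: 0.0858
```

Run:
```python
from h import *
go(.514,.363,.200,.291)
```

```text
clock 4.1 pos [0.5164 0.1627 0.2317] yaw 0.2843 tilt 0.09 w 0.0858 F [ 0.59 -0.05 -0.84]
 shift tool [ 0.0538 -0.193   0.0316] wz -0.0067 j [ 0.44  0.17 -0.87  1.7   0.13  1.34 -0.17]
```

Request:
play_rows(plan=[[[0.0135,-0.048,0,0,0,0,-1],[0.0135,-0.048,0,0,0,0,-1],[0.0135,-0.048,0,0,0,0,-1],[0.0135,-0.049,0,0,0,-0.006,-1],[0,0,0.03,0,0,0,-1],[0,0,0,0,0,0,-1]]])

```text
clock: 4.85
tcp_pos: [0.5129, 0.3608, 0.199]
orientation: [0.989, 0.146, -0.002, 0.001]
ft_force: [0.8, -1.1, 0.6]
width: 0.0855
```

Run:
```python
from h import *
c=cap('scene')
a=cv2.resize(c['color'][170:320,380:530],None,fx=4,fy=4,interpolation=cv2.INTER_CUBIC)
cv2.imwrite('pics/crop3.png',a)
go(.514,.363,.119,.291)
```

```text
clock 4.9 pos [0.5139 0.3606 0.2005] yaw 0.2905 tilt 0.13 w 0.0851 F [ 0.08 -0.47 -0.33]
 shift tool [ 0.001  -0.0024  0.0815] wz -0.0005 j [ 0.04  0.43 -0.91  1.53  0.34  1.36 -0.61]
```

View pics/crop3.png

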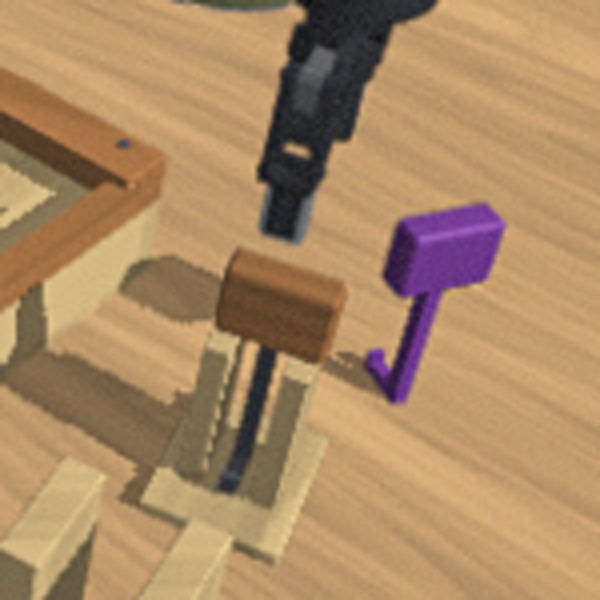

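The gripper hangs open above the brown-handled key (crop 280,240 over the handle at 285,300), jaws straddling the handle's 22 mm; the purple key stays clear. Going down and gripping.

Request:
play_rows(plan=[[[0.001,-0.002,0.03,0,0,0,-1],[0,0,0.03,0,0,0,-1],[0,0,0.021,0,0,0,-1],[0,0,0,0,0,0,-1],[0,0,0,0,0,0,1],[0,0,0,0,0,0,1],[0,0,0,0,0,0,1],[0,0,0,0,0,0,1]]], newtons=80)

```text
clock: 5.9
tcp_pos: [0.5147, 0.3641, 0.121]
orientation: [0.989, 0.145, 0.001, -0.0]
ft_force: [-0.3, -0.2, 4.6]
width: 0.0209
```

Run:
```python
from h import *
go(.514,.363,.119,.291)
```

```text
clock 5.9 pos [0.5147 0.3641 0.121 ] yaw 0.291 tilt 0.07 w 0.0209 F [-0.32 -0.23  4.61]
 shift tool [-0.0009  0.0008  0.002 ] wz 0.0 j [ 0.01  0.5  -0.88  1.61  0.4   1.22 -0.65]
```

Request:
play_rows(plan=[[[0,0,-0.02,0,0,0,1],[0,0,-0.035,0,0,0,1],[0,0,-0.035,0,0,0,1],[0,0,-0.035,0,0,0,1],[0,0,0,0,0,0.1,1],[0,0,0,0,0,0.1,1],[0,0,0,0,0,0.098,1],[0,0,0,0,0,0,1]]])

```text
clock: 6.9
tcp_pos: [0.5143, 0.3639, 0.2462]
orientation: [1.0, -0.003, 0.0, -0.0]
ft_force: [-0.5, 0.4, -2.5]
width: 0.021
```

Run:
```python
from h import *
for n in('scene','top'):
    c=cap(n); cv2.imwrite(f'pics/{n}1.png',c['color'])
go(.463,.005,.245,-.007)
```

```text
clock 7.0 pos [0.5143 0.3638 0.2458] yaw -0.005 tilt 0.02 w 0.0209 F [-0.27 -0.47 -2.06]
 shift tool [-0.0495  0.3591  0.0008] wz 0.002 j [ 0.01  0.39 -0.87  1.46  0.3   1.43 -0.87]
```

View pics/scene1.png

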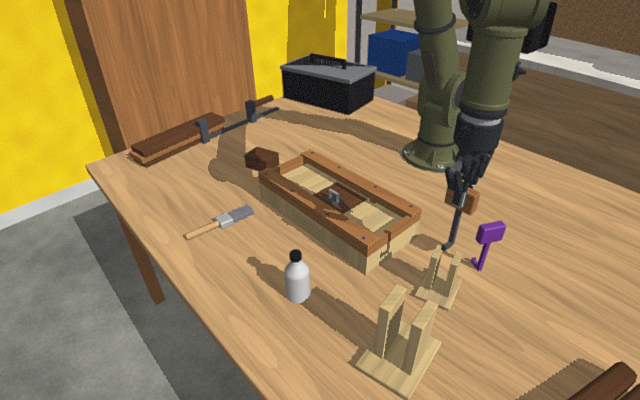

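```bash
cat >> h.py <<'E'
def shank(n='scene'):
    c=load(n);W=cloud(c);X,Y,Z=W[...,0],W[...,1],W[...,2]
    t=bot.sense()['tcp_pos']; col=c['color'].astype(int)
    m=(abs(X-t[0])<.045)&(abs(Y-t[1])<.03)&(col.max(-1)<90)
    for a,b in ((-.10,-.09),(-.09,-.06),(-.06,-.03),(-.03,-.015)):
        k=m&(Z-t[2]>a)&(Z-t[2]<b)
        if k.sum(): p=W[k]-t; print(n,a,b,k.sum(),'min',p.min(0).round(4),'med',np.median(p,0).round(4),'max',p.max(0).round(4))
    k=m&(Z<t[2]-.08); print('zmin',np.sort((W[k][:,2]-t[2]))[:6].round(4))
E
python3 - <<'E'
from h import *
shank()
E
```

```text
scene -0.1 -0.09 55 min [-0.0014 -0.004  -0.1   ] med [ 0.0167  0.0014 -0.0957] max [ 0.0295  0.0057 -0.0901]
scene -0.09 -0.06 60 min [-0.0033 -0.0046 -0.0899] med [ 0.0042  0.0016 -0.0753] max [ 0.007   0.0052 -0.0603]
scene -0.06 -0.03 67 min [-0.0019 -0.0042 -0.0593] med [ 0.0054  0.0019 -0.0452] max [ 0.0081  0.0055 -0.0304]
scene -0.03 -0.015 36 min [-0.0043 -0.0039 -0.0295] med [ 0.0055  0.0027 -0.0233] max [ 0.0081  0.0056 -0.0153]
zmin [-0.1048 -0.1042 -0.1031 -0.1029 -0.1027 -0.1018]
```

Request:
play_rows(plan=[[[-0.007,0.035,0,0,0,0,1],[-0.007,0.055,0,0,0,0,1],[-0.007,0.055,0,0,0,0,1],[-0.007,0.055,0,0,0,0,1],[-0.007,0.055,0,0,0,0,1],[-0.007,0.055,0,0,0,0,1],[-0.008,0.05,0,0,0,0,1],[0,0,0,0,0,0,1]]])

```text
clock: 8.0
tcp_pos: [0.4612, -0.0006, 0.2454]
orientation: [1.0, -0.007, -0.0, 0.001]
ft_force: [-0.5, 0.7, -1.6]
width: 0.0209
```

Run:
```python
from h import *
for n in('scene','top'):
    c=cap(n); cv2.imwrite(f'pics/{n}2.png',cv2.resize(c['color'][130:280,220:430],None,fx=3.5,fy=3.5,interpolation=cv2.INTER_CUBIC))
go(.463,.005,.1675,-.007); shank()
```

```text
clock 8.1 pos [0.4618 0.0043 0.2456] yaw -0.0067 tilt 0.02 w 0.021 F [ 0.52  0.99 -2.16]
 shift tool [ 0.0011 -0.0007  0.0781] wz 0.0003 j [ 0.64 -0.08 -0.67  1.85 -0.05  1.35 -0.02]
scene -0.1 -0.09 38 min [-0.0035 -0.0099 -0.0999] med [ 0.0094 -0.0025 -0.097 ] max [ 0.0295  0.0006 -0.0903]
scene -0.09 -0.06 43 min [-0.0031 -0.0096 -0.0891] med [ 0.0038 -0.0014 -0.0742] max [ 0.0073  0.0012 -0.0607]
scene -0.06 -0.03 41 min [-0.003  -0.007  -0.0588] med [ 0.0037 -0.0016 -0.0454] max [ 0.0064  0.0014 -0.031 ]
scene -0.03 -0.015 18 min [-0.0012 -0.0084 -0.03  ] med [ 0.0043 -0.0029 -0.024 ] max [ 0.0059  0.0013 -0.0166]
zmin [-0.1915 -0.1911 -0.1908 -0.1907 -0.1906 -0.1906]
```

View pics/scene2.png

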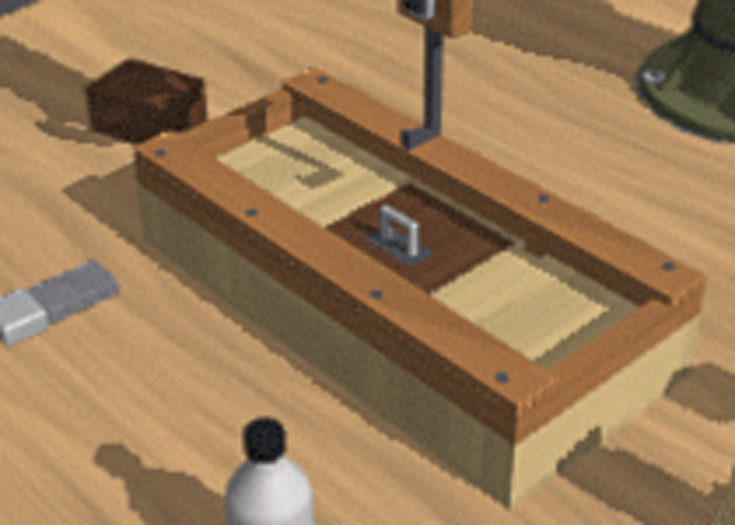

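Request:
play_rows(plan=[[[0,-0.001,0.03,0,0,0,1],[0.001,0,0.03,0,0,0,1],[0,0,0.0125,0,0,0,1],[0,0,0.004,0,0,0,1],[0,0,0,0,0,0,1]]])

```text
clock: 8.72
tcp_pos: [0.4634, 0.0055, 0.1695]
orientation: [1.0, -0.003, 0.001, 0.0]
ft_force: [0.2, -0.7, -1.9]
width: 0.0206
```

Run:
```python
from h import *
for n in('scene','top'):
    c=cap(n); cv2.imwrite(f'pics/{n}3.png',cv2.resize(c['color'][150:260,270:400],None,fx=5,fy=5,interpolation=cv2.INTER_CUBIC))
go(.488,.005,.168,-.007); shank()
```

```text
clock 8.82 pos [0.4636 0.0052 0.1698] yaw -0.0067 tilt 0.1 w 0.0212 F [-0.    0.94 -1.73]
 shift tool [0.0244 0.0001 0.0018] wz 0.0003 j [ 0.63 -0.01 -0.69  1.96 -0.01  1.19 -0.06]
scene -0.1 -0.09 42 min [-0.0378 -0.0208 -0.1   ] med [-0.0034  0.0037 -0.0972] max [ 0.0449  0.0296 -0.0905]
scene -0.09 -0.06 71 min [-0.0233 -0.0102 -0.0894] med [ 0.0026  0.004  -0.0787] max [ 0.0445  0.0263 -0.0605]
scene -0.06 -0.03 45 min [-0.0039 -0.006  -0.0572] med [ 0.0044  0.0039 -0.0433] max [ 0.0074  0.0087 -0.0308]
scene -0.03 -0.015 22 min [-0.0009 -0.004  -0.0297] med [ 0.0053  0.0033 -0.0237] max [ 0.0094  0.008  -0.0156]
zmin [-0.1158 -0.1156 -0.1155 -0.1151 -0.1148 -0.1148]
```

View pics/scene3.png

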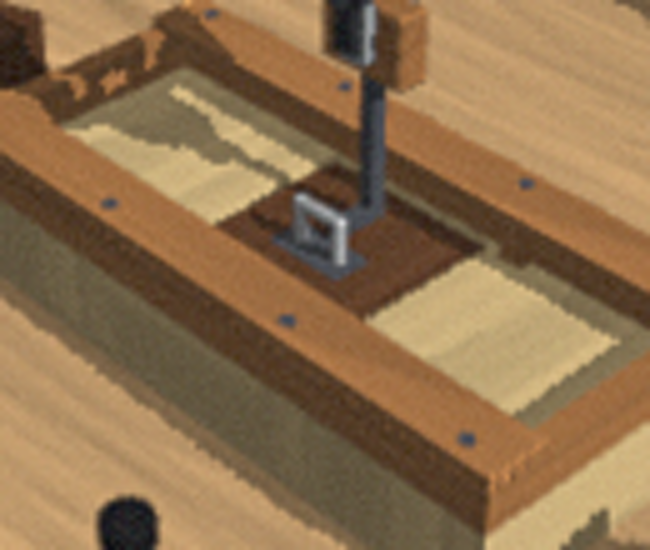

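Run:
```python
from h import *
def boxpts(x0,x1,y0,y1,z0,z1): return np.array([[x,y,z] for x in(x0,x1) for y in(y0,y1) for z in(z0,z1)],float)
E=[(a,b) for a in range(8) for b in range(a+1,8) if bin(a^b).count('1')==1]
for n,(v0,v1,u0,u1),s in (('scene',(150,260,270,400),5),('top',(190,270,270,360),7)):
    c=load(n); im=cv2.resize(c['color'][v0:v1,u0:u1],None,fx=s,fy=s,interpolation=cv2.INTER_CUBIC)
    def draw(P,col,T):
        q=((proj(c,P+np.array(T))-[u0,v0]+.5)*s).astype(int)
        for a,b in E: cv2.line(im,tuple(map(int,q[a])),tuple(map(int,q[b])),col,1)
    T=[.4635,.0054,.1695-.106]
    draw(boxpts(-.005,.005,-.005,.005,0,.095),(0,255,255),T)
    draw(boxpts(-.005,.029,-.005,.005,0,.008),(0,255,255),T)
    draw(boxpts(.024,.029,-.005,.005,0,.014),(0,255,255),T)
    draw(boxpts(-.011,.011,-.03,.03,.095,.14),(0,255,0),T)
    S=[.503,.005,.058]
    draw(boxpts(-.004,.004,-.019,.019,.022,.030),(255,0,255),S)
    draw(boxpts(-.004,.004,-.019,-.011,.0,.030),(255,0,255),S)
    draw(boxpts(-.004,.004,.011,.019,.0,.030),(255,0,255),S)
    draw(boxpts(-.07,.07,-.06,.06,-.012,0),(255,255,0),S)
    cv2.imwrite(f'pics/ov_{n}3.png',im)
```

```text
(no output)
```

View pics/ov_scene3.png

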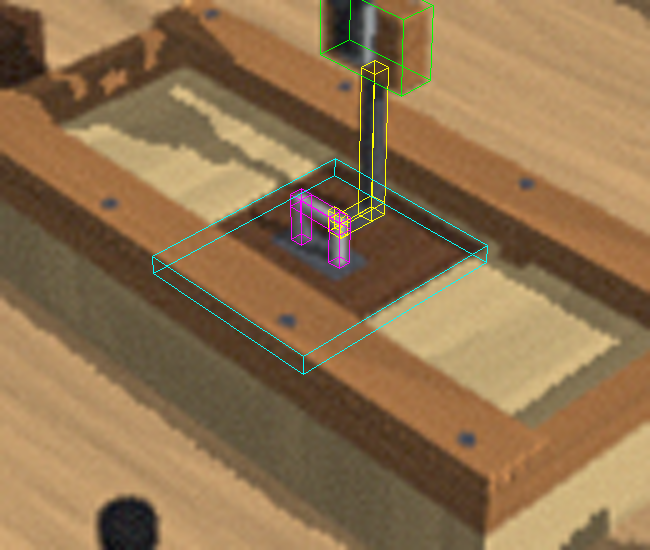

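View pics/ov_top3.png

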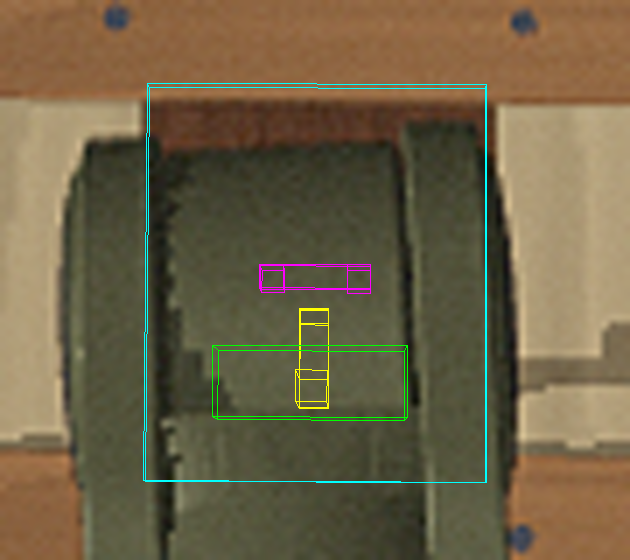

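Request:
play_rows(plan=[[[0,0,0.0015,0,0,0,1],[0.006,0,0,0,0,0,1],[0.006,0,0,0,0,0,1],[0.006,0,0,0,0,0,1],[0.0065,0,0,0,0,0,1],[0,0,0,0,0,0,1]]])

```text
clock: 9.57
tcp_pos: [0.4878, 0.005, 0.1672]
orientation: [1.0, -0.003, -0.0, -0.0]
ft_force: [0.2, 0.2, -1.8]
width: 0.0212
```

Run:
```python
from h import *
c=cap('scene'); cv2.imwrite(f'pics/scene4.png',cv2.resize(c['color'][150:260,270:400],None,fx=5,fy=5,interpolation=cv2.INTER_CUBIC))
go(.488,.005,.168,-.007)
```

```text
clock 9.62 pos [0.4875 0.005  0.1672] yaw -0.0068 tilt 0.03 w 0.0211 F [-0.86  1.09 -1.24]
 shift tool [ 0.0005  0.     -0.0008] wz 0.0002 j [ 0.62  0.05 -0.69  1.91  0.04  1.19 -0.1 ]
```

View pics/scene4.png

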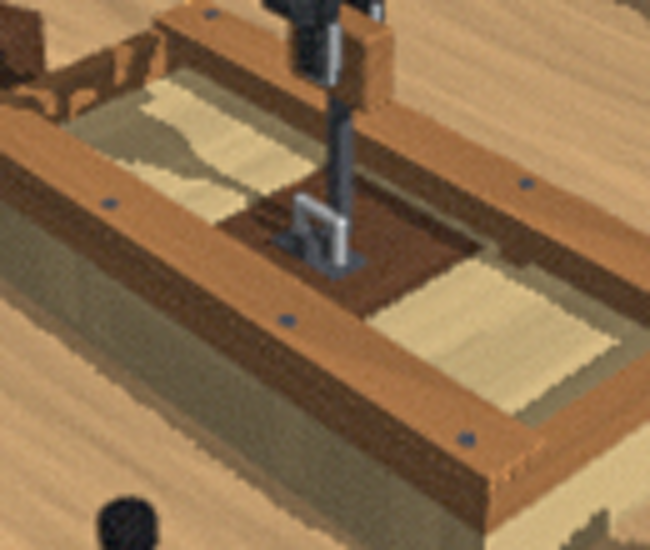

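The foot tip shows through the staple opening (325,245) with no contact force. Lifting.

Request:
play_rows(plan=[[[0,0,-0.005,0,0,0,1],[0,0,-0.005,0,0,0,1],[0,0,-0.005,0,0,0,1],[0,0,-0.005,0,0,0,1],[0,0,-0.005,0,0,0,1],[0,0,-0.005,0,0,0,1],[0,0,-0.001,0,0,0,1],[0,0,0,0,0,0,1]]])

```text
clock: 10.62
tcp_pos: [0.4873, 0.0049, 0.1983]
orientation: [1.0, -0.003, -0.0, 0.0]
ft_force: [-0.7, -0.1, -5.6]
width: 0.0208
```

Run:
```python
from h import *
c=cap('scene'); cv2.imwrite(f'pics/scene5.png',cv2.resize(c['color'][150:260,270:400],None,fx=5,fy=5,interpolation=cv2.INTER_CUBIC))
go(.488,.005,.198,-.007)
```

```text
clock 10.68 pos [0.4872 0.0049 0.1981] yaw -0.007 tilt 0.02 w 0.0212 F [-0.03  0.5  -4.51]
 shift tool [ 0.0008 -0.0001  0.0001] wz 0.0 j [ 0.62  0.02 -0.69  1.87  0.02  1.26 -0.08]
```

View pics/scene5.png

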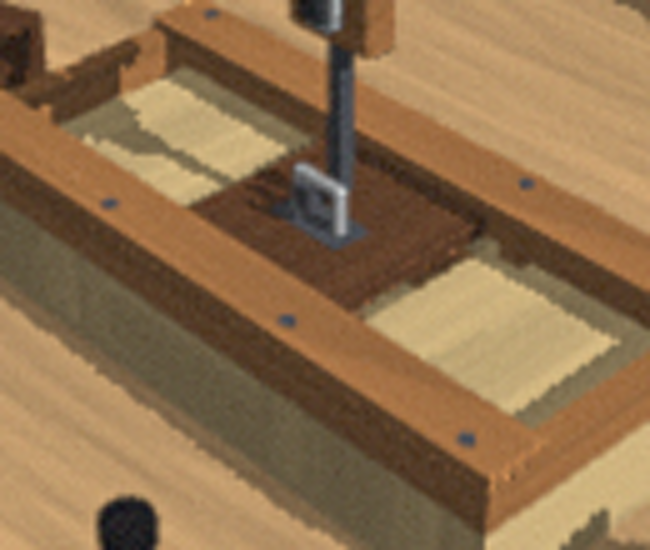

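```bash
cat >> h.py <<'E'
def hatch(n='scene',yc=None):
    c=load(n);W=cloud(c);X,Y,Z=W[...,0],W[...,1],W[...,2];col=c['color'].astype(int)
    dk=(col[...,2]<125)&(col[...,2]>col[...,0]+12)
    m=(abs(X-.503)<.06)&(abs(Y-.005)<.2)&(Z>.05)&(Z<.092)&dk
    if yc is not None: m&=abs(Y-yc)<.05
    p=W[m]
    for _ in range(4):
        A=np.c_[p[:,:2]-[.503,.005],np.ones(len(p))]; s=np.linalg.lstsq(A,p[:,2],rcond=None)[0]; r=p[:,2]-A@s
        p=p[abs(r)<.004]
    print('hatch plane slope x,y',s[:2].round(3),'top z',s[2].round(4),len(p),'y range',np.percentile(p[:,1],[1,99]).round(4),'x',np.percentile(p[:,0],[1,99]).round(4))
E
python3 - <<'E'
from h import *
hatch(yc=.005)
E
```

```text
hatch plane slope x,y [ 0.    -0.001] top z 0.0774 590 y range [-0.044   0.0539] x [0.4445 0.547 ]
```

Hatch hangs level, underside ≈5 mm above deck. A dark patch under the far lip at crop (505,240) hints at a block on the +y side, so feel toward −y first.

Request:
play_rows(plan=[[[0,0.004,0,0,0,0,1],[0,0.006,0,0,0,0,1],[0,0.006,0,0,0,0,1],[0,0.006,0,0,0,0,1],[0,0.004,0,0,0,0,1]]])

```text
clock: 11.3
tcp_pos: [0.4872, -0.0217, 0.1983]
orientation: [1.0, -0.004, -0.0, 0.0]
ft_force: [-0.3, 0.3, -5.2]
width: 0.0209
```

Run:
```python
from h import *
c=cap('scene'); cv2.imwrite(f'pics/scene6.png',cv2.resize(c['color'][150:260,270:400],None,fx=5,fy=5,interpolation=cv2.INTER_CUBIC))
go(.4875,-.135,.198,-.007);hatch(yc=-.02)
```

```text
clock 11.35 pos [ 0.4871 -0.0223  0.1982] yaw -0.0082 tilt 0.03 w 0.0211 F [-0.35 -0.11 -4.54]
 shift tool [0.0013 0.1127 0.0003] wz -0.0012 j [ 0.65  0.02 -0.66  1.87  0.02  1.26 -0.02]
hatch plane slope x,y [-0.001 -0.005] top z 0.0773 568 y range [-0.0687  0.0292] x [0.4443 0.5464]
```

View pics/scene6.png

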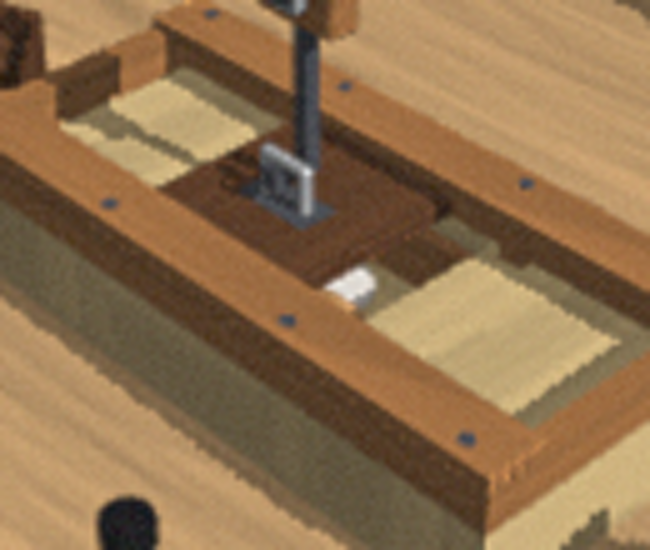

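Request:
play_rows(plan=[[[0,0.01,0,0,0,0,1],[0,0.016,0,0,0,0,1],[0,0.018,0,0,0,0,1],[0,0.018,0,0,0,0,1],[0,0.018,0,0,0,0,1],[0,0.016,0,0,0,0,1],[0,0.008,0,0,0,0,1],[0,0.005,0,0,0,0,1]]])

```text
clock: 12.35
tcp_pos: [0.4864, -0.1303, 0.1983]
orientation: [1.0, -0.004, -0.0, -0.0]
ft_force: [0.1, 0.2, -5.8]
width: 0.021
```

Run:
```python
from h import *
c=cap('scene'); cv2.imwrite(f'pics/scene7.png',cv2.resize(c['color'][130:250,240:370],None,fx=5,fy=5,interpolation=cv2.INTER_CUBIC))
go(.4875,-.136,.198,-.007);hatch(yc=-.13)
```

```text
clock 12.4 pos [ 0.4864 -0.1308  0.1982] yaw -0.0074 tilt 0.01 w 0.021 F [-0.17  0.05 -4.63]
 shift tool [0.0011 0.0052 0.0002] wz -0.0004 j [ 0.76  0.06 -0.56  1.84  0.03  1.26  0.18]
hatch plane slope x,y [-0.     0.006] top z 0.0781 465 y range [-0.1788 -0.0808] x [0.4442 0.5453]
```

View pics/scene7.png

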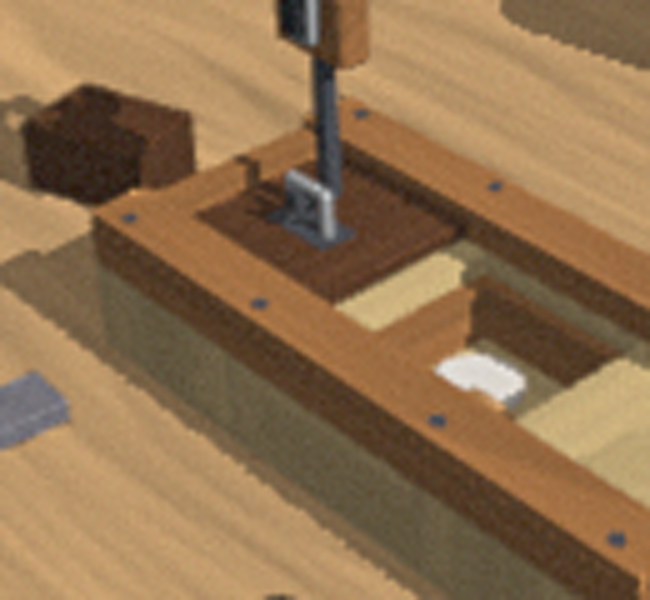

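Request:
play_rows(plan=[[[0,0.003,0,0,0,0,1],[0,0.003,0,0,0,0,1],[0,0.002,0,0,0,0,1],[0,0,0,0,0,0,1]]])

```text
clock: 12.9
tcp_pos: [0.4865, -0.1375, 0.1983]
orientation: [1.0, -0.003, 0.0, -0.0]
ft_force: [0.0, 1.5, -4.2]
width: 0.0208
```

Run:
```python
from h import *
c=cap('scene')
go(.4875,-.138,.182,-.007);hatch(yc=-.13)
```

```text
clock 12.95 pos [ 0.4865 -0.1376  0.1983] yaw -0.0065 tilt 0.03 w 0.0213 F [ 0.87  2.48 -3.74]
 shift tool [0.001  0.0004 0.0163] wz 0.0005 j [ 0.76  0.06 -0.56  1.83  0.03  1.26  0.19]
hatch plane slope x,y [0.005 0.005] top z 0.0782 481 y range [-0.1783 -0.0814] x [0.4443 0.5457]
```

Contact with the end board felt (~2 N). Lowering.

Request:
play_rows(plan=[[[0,0,0.003,0,0,0,1],[0,0,0.003,0,0,0,1],[0,0,0.003,0,0,0,1],[0,0,0.003,0,0,0,1],[0,0,0.003,0,0,0,1],[0.001,0,0.001,0,0,0,1],[0,0,0,0,0,0,1]]])

```text
clock: 13.82
tcp_pos: [0.4875, -0.1381, 0.1823]
orientation: [1.0, -0.003, 0.0, 0.0]
ft_force: [0.3, -0.3, -2.4]
width: 0.0209
```

Run:
```python
from h import *
c=cap('scene'); cv2.imwrite(f'pics/scene8.png',cv2.resize(c['color'][130:250,240:370],None,fx=5,fy=5,interpolation=cv2.INTER_CUBIC))
go(.461,-.138,.182,-.007);hatch(yc=-.13)
```

```text
clock 13.88 pos [ 0.4875 -0.1381  0.1824] yaw -0.0069 tilt 0.01 w 0.0209 F [-0.62  0.82 -0.86]
 shift tool [-0.0265  0.0001  0.0004] wz 0.0001 j [ 0.76  0.08 -0.56  1.85  0.04  1.23  0.18]
hatch plane slope x,y [0.001 0.001] top z 0.0715 449 y range [-0.1787 -0.0803] x [0.4444 0.5397]
```

View pics/scene8.png

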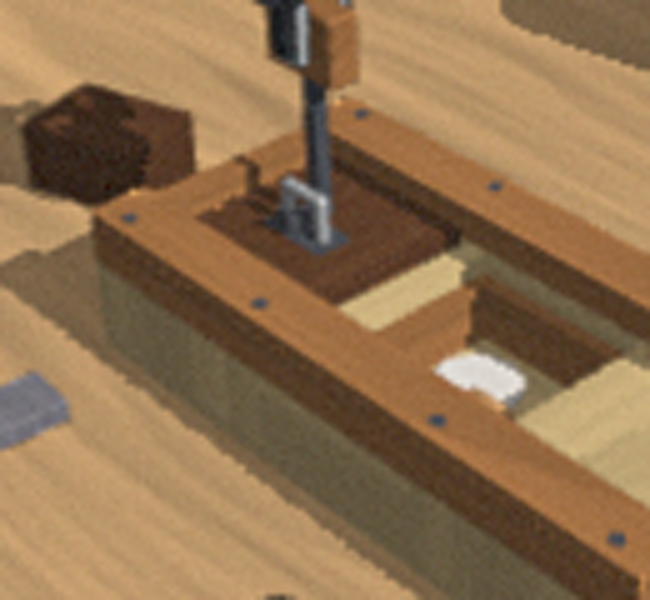

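Request:
play_rows(plan=[[[-0.006,0,0,0,0,0,1],[-0.007,0,0,0,0,0,1],[-0.007,0,0,0,0,0,1],[-0.007,0,0,0,0,0,1],[0,0,0,0,0,0,1]]])

```text
clock: 14.5
tcp_pos: [0.4598, -0.1381, 0.1824]
orientation: [1.0, -0.004, -0.0, 0.0]
ft_force: [-1.5, 0.9, -0.8]
width: 0.0213
```

Run:
```python
from h import *
c=cap('scene'); cv2.imwrite(f'pics/scene9.png',cv2.resize(c['color'][130:250,240:370],None,fx=5,fy=5,interpolation=cv2.INTER_CUBIC))
go(.461,-.138,.25,-.007);hatch(yc=-.13)
```

```text
clock 14.55 pos [ 0.4602 -0.138   0.1825] yaw -0.0073 tilt 0.04 w 0.0213 F [ 0.99  0.29 -1.63]
 shift tool [ 0.0008 -0.     -0.0675] wz -0.0003 j [ 0.78  0.01 -0.55  1.91  0.01  1.22  0.23]
hatch plane slope x,y [0.004 0.   ] top z 0.0713 442 y range [-0.1792 -0.0805] x [0.444  0.5399]
```

View pics/scene9.png

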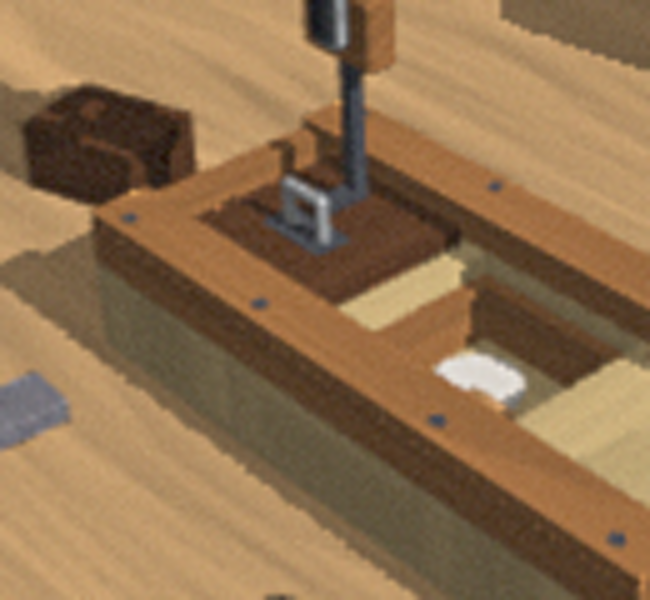

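Request:
play_rows(plan=[[[0,0,-0.02,0,0,0,1],[0,0,-0.03,0,0,0,1],[0,0,-0.02,0,0,0,1],[0.006,-0.03,0,0,0,0,1],[0.006,-0.055,0,0,0,0,1],[0.006,-0.055,0,0,0,0,1],[0.006,-0.055,0,0,0,0,1],[0.006,-0.055,0,0,0,0,1]]])

```text
clock: 15.55
tcp_pos: [0.4924, 0.1136, 0.2526]
orientation: [1.0, -0.004, 0.001, 0.0]
ft_force: [1.0, 0.3, -2.1]
width: 0.021
```

Run:
```python
from h import *
c=cap('top');
go(.514,.363,.250,.291)
W=cloud(c);X,Y,Z=W[...,0],W[...,1],W[...,2]
m=(Z>.094)&(Z<.106)&(abs(X-.503)<.012)&(abs(Y+.135)<.035)
p=W[m];print('staple',len(p),p.min(0).round(4),p.max(0).round(4))
m=(Z>.067)&(Z<.077)&(abs(X-.503)<.05)&(Y<-.05)&(Y>-.21)&(c['color'][...,2]<110)
p=W[m];print('hatch',len(p),np.percentile(p,[1,50,99],axis=0).round(4))
cv2.imwrite('pics/top10.png',c['color'])
```

```text
clock 15.6 pos [0.4918 0.1235 0.2531] yaw 0.0031 tilt 0.42 w 0.0211 F [-0.4   6.89 -0.41]
 shift tool [ 0.023  -0.2394  0.0048] wz -0.2879 j [ 0.53  0.04 -0.83  1.75  0.03  1.36 -0.31]
staple 60 [ 0.4975 -0.1536  0.0952] [ 0.505  -0.117   0.1057]
hatch 1892 [[ 0.4532 -0.196   0.0672]
 [ 0.5018 -0.1349  0.0715]
 [ 0.5508 -0.0763  0.0762]]
```

View pics/top10.png

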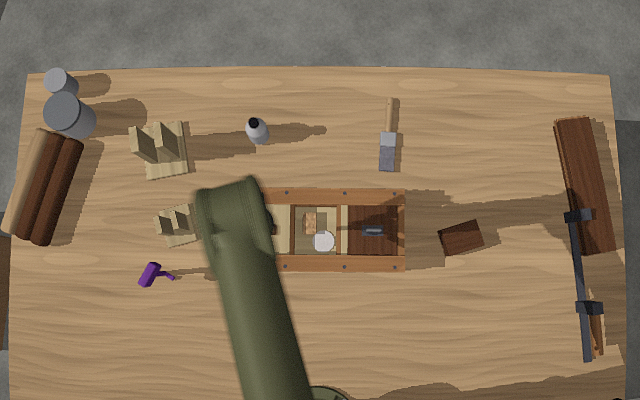

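The hatch lies at the −y end board (top view 373,230, centre y ≈ −0.135). The empty small stand shows at (175,225); measure its cheeks.

Run:
```python
from h import *
c=load('top');W=cloud(c);X,Y,Z=W[...,0],W[...,1],W[...,2]
m=(Z>.103)&(Z<.118)&(abs(X-.514)<.05)&(abs(Y-.363)<.05)
p=W[m];r=cv2.minAreaRect(p[:,:2].astype(np.float32));print(len(p),r)
n,l=cv2.connectedComponents(m.astype(np.uint8))
for i in range(1,n):
    q=W[l==i]
    if len(q)>10: print(len(q),cv2.minAreaRect(q[:,:2].astype(np.float32)))
```

```text
245 ((0.5154219269752502, 0.36237582564353943), (0.04439671337604523, 0.05845890939235687), 17.03917694091797)
120 ((0.5215873718261719, 0.34219837188720703), (0.044449321925640106, 0.016382506117224693), 17.55295181274414)
125 ((0.5091726183891296, 0.3823929727077484), (0.04418843239545822, 0.016505161300301552), 17.096471786499023)
```

Request:
play_rows(plan=[[[0.005,-0.05,0,0,0,0,1],[0.005,-0.055,0,0,0,0,1],[0.005,-0.055,0,0,0,0,1],[0.005,-0.05,0,0,0,0,1],[0.002,-0.018,0,0,0,0,1],[0,0,0,0,0,-0.15,1],[0,0,0,0,0,-0.148,1],[0,0,0,0,0,0,1]]])

```text
clock: 16.6
tcp_pos: [0.516, 0.3396, 0.2519]
orientation: [0.99, 0.144, -0.0, -0.0]
ft_force: [0.2, -0.4, -1.3]
width: 0.0214
```

Run:
```python
from h import *
go(.514,.363,.121,.291)
```

```text
clock 16.6 pos [0.516  0.3396 0.2519] yaw 0.2892 tilt 0.05 w 0.0214 F [ 0.17 -0.36 -1.32]
 shift tool [ 0.0049 -0.023   0.1309] wz -0.0018 j [ 0.13  0.4  -0.99  1.48  0.33  1.44 -0.57]
```

Request:
play_rows(plan=[[[0.0058,-0.0227,0,0,0,0,1],[0,0,0,0,0,-0.009,1],[0,0,0.03,0,0,0,1],[0,0,0,0,0,0,1]]])

```text
clock: 17.1
tcp_pos: [0.5143, 0.3609, 0.2201]
orientation: [0.989, 0.149, -0.002, 0.002]
ft_force: [0.7, 0.3, -1.7]
width: 0.0213
```

Run:
```python
from h import *
c=cap('scene')
cv2.imwrite('pics/s11.png',cv2.resize(c['color'][170:320,380:530],None,fx=4,fy=4,interpolation=cv2.INTER_CUBIC))
go(.515,.363,.122,.298)
shank()
```

```text
clock 17.15 pos [0.5148 0.3617 0.2217] yaw 0.2983 tilt 0.13 w 0.0212 F [ 0.54 -0.6  -0.83]
 shift tool [ 0.0008 -0.0013  0.0997] wz 0.0003 j [ 0.08  0.44 -0.98  1.49  0.37  1.4  -0.62]
scene -0.1 -0.09 37 min [ 0.0024 -0.0029 -0.1   ] med [ 0.0089  0.0036 -0.0958] max [ 0.0278  0.0108 -0.0907]
scene -0.09 -0.06 49 min [ 0.0009 -0.0048 -0.0893] med [ 0.0033 -0.0003 -0.0746] max [ 0.0057  0.0045 -0.0608]
scene -0.06 -0.03 51 min [-0.0007 -0.0037 -0.0598] med [ 0.0039  0.0005 -0.0448] max [ 0.0063  0.005  -0.0303]
scene -0.03 -0.015 26 min [ 0.0019 -0.0032 -0.0297] med [ 0.0046  0.0008 -0.0226] max [ 0.0076  0.0045 -0.0163]
zmin [-0.1617 -0.1058 -0.1051 -0.105  -0.1047 -0.104 ]
```

View pics/s11.png

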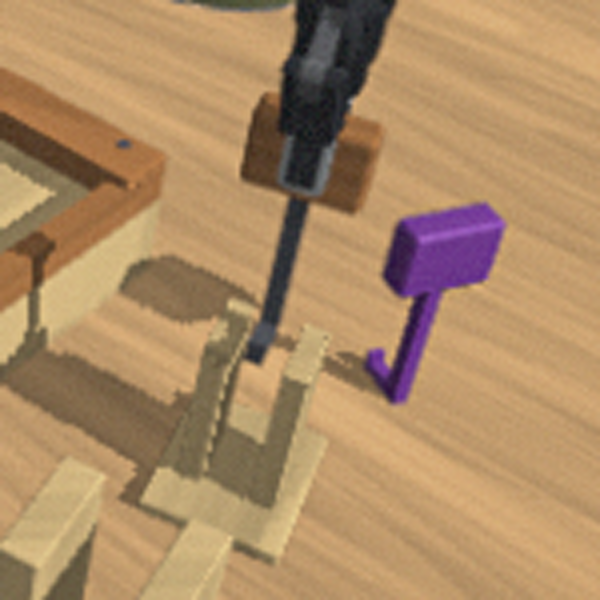

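The key foot (crop 260,345) is over the gap between the cheeks. Lowering.

Request:
play_rows(plan=[[[0,-0.001,0.025,0,0,0,1],[0,0,0.025,0,0,0,1],[0,0,0.025,0,0,0,1],[0,0,0.018,0,0,0,1],[0,0,0.004,0,0,0,1],[0,0,0.002,0,0,0,1],[0,0,0.001,0,0,0,1],[0,0,0,0,0,0,1]]])

```text
clock: 18.15
tcp_pos: [0.5147, 0.3643, 0.1229]
orientation: [0.989, 0.149, 0.0, -0.0]
ft_force: [-0.2, 0.3, -1.6]
width: 0.021
```

Run:
```python
from h import *
go(.515,.363,.121,.298)
```

```text
clock 18.15 pos [0.5147 0.3643 0.1229] yaw 0.3 tilt 0.05 w 0.021 F [-0.19  0.29 -1.64]
 shift tool [-0.0001  0.0014  0.0019] wz 0.002 j [ 0.05  0.52 -0.93  1.61  0.44  1.24 -0.67]
```

Request:
play_rows(plan=[[[0,0.001,0.001,0,0,0,1],[0,0,0.001,0,0,0,1],[0,0,0,0,0,0,1]]])

```text
clock: 18.52
tcp_pos: [0.515, 0.363, 0.121]
orientation: [0.989, 0.149, 0.0, 0.0]
ft_force: [-1.6, -2.0, 4.2]
width: 0.0209
```

Request:
play_rows(plan=[[[0,0,0,0,0,0,0.3],[0,0,0,0,0,0,-0.2],[0,0,0,0,0,0,-1],[0,0,0,0,0,0,-1],[0,0,0,0,0,0,-1],[0,0,0,0,0,0,-1]]])

```text
clock: 19.27
tcp_pos: [0.5148, 0.3631, 0.1202]
orientation: [0.989, 0.149, -0.0, 0.0]
ft_force: [0.3, 0.1, 1.0]
width: 0.0851
```

Run:
```python
from h import *
c=cap('scene')
cv2.imwrite('pics/s12.png',cv2.resize(c['color'][170:320,380:530],None,fx=4,fy=4,interpolation=cv2.INTER_CUBIC))
go(.515,.363,.2,.298)
```

```text
clock 19.32 pos [0.5147 0.3631 0.1203] yaw 0.3001 tilt 0.0 w 0.0857 F [1.53 0.22 0.77]
 shift tool [ 0.0002  0.0002 -0.0797] wz 0.0021 j [ 0.05  0.52 -0.93  1.61  0.44  1.23 -0.67]
```

View pics/s12.png

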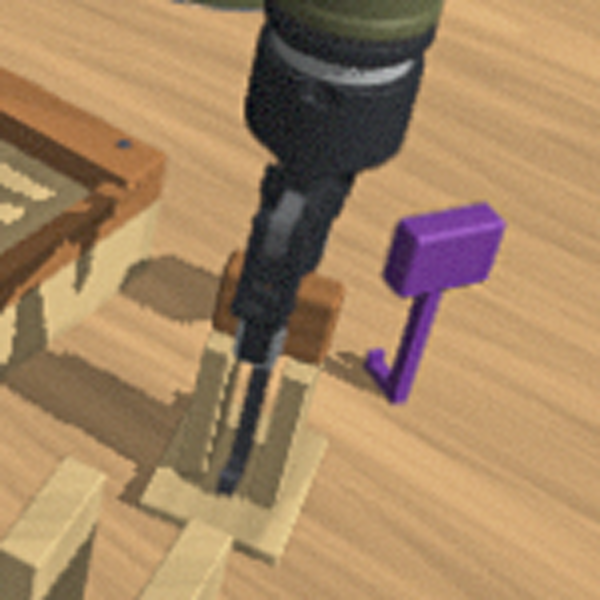

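Gripper open, key resting in the stand (shank at crop 245,440). Retreat upward, then toward the right to free the view.

Request:
play_rows(plan=[[[0,0,-0.015,0,0,0,-1],[0,0,-0.03,0,0,0,-1],[0,0,-0.045,0,0,0,-1],[0,0,-0.045,0,0,0,-1],[0,0.05,-0.01,0,0,0,-1],[0,0.055,0,0,0,0,-1],[0,0.055,0,0,0,0,-1],[0,0,0,0,0,0,-1]]])

```text
clock: 20.32
tcp_pos: [0.5649, 0.2037, 0.2659]
orientation: [0.99, 0.144, 0.001, 0.002]
ft_force: [-0.7, -0.6, -0.6]
width: 0.0856
```

Run:
```python
from h import *
c=cap('scene');cv2.imwrite('pics/s13.png',c['color']);hatch(yc=-.13)
def rect(W,m,name):
    p=W[m][:,:2]; r=cv2.minAreaRect(p.astype(np.float32)); print(name,m.sum(),np.round(r[0],4),np.round(r[1],4),round(r[2],2),'z',np.round(np.nanmedian(W[m][:,2]),4))
t=cap('top');cv2.imwrite('pics/t13.png',t['color'])
for n,q in(('scene',c),('top',t)):
    W=cloud(q);X,Y,Z=W[...,0],W[...,1],W[...,2]
    rect(W,(abs(X-.515)<.05)&(abs(Y-.363)<.05)&(Z>.15)&(Z<.165),n+' handle')
go(.5,.2,.27)
```

```text
hatch plane slope x,y [ 0.003 -0.001] top z 0.0712 482 y range [-0.1786 -0.0808] x [0.4436 0.5411]
scene handle 226 [0.5176 0.364 ] [0.0247 0.0585] 20.96 z 0.1544
top handle 99 [0.5113 0.3738] [0.0218 0.0329] 17.1 z 0.1537
clock 20.43 pos [0.5623 0.2099 0.2662] yaw 0.2984 tilt 0.06 w 0.0854 F [-0.9   0.82  0.04]
 shift tool [-0.0625 -0.0088 -0.0038] wz None j [ 0.38  0.34 -0.98  1.5   0.28  1.45 -0.31]
```

View pics/s13.png

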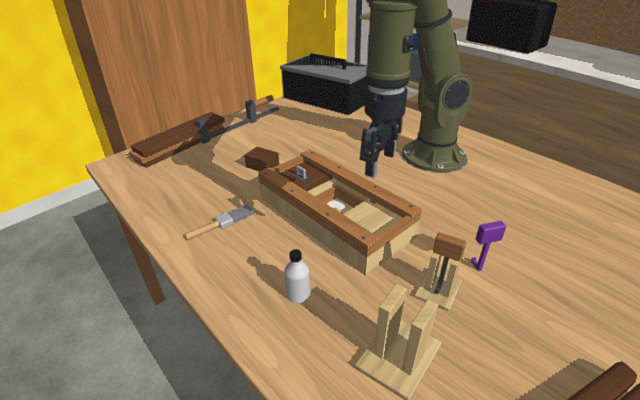

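View pics/t13.png

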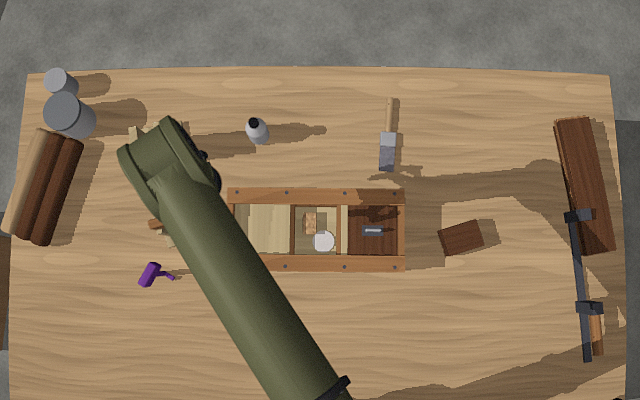

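Request:
play_rows(plan=[[[0,0,0,0,0,0,-1],[0,0,0,0,0,0,-1]]])

```text
clock: 20.68
tcp_pos: [0.5614, 0.212, 0.2656]
orientation: [0.989, 0.151, 0.0, -0.0]
ft_force: [-0.3, -0.1, -0.5]
width: 0.085
```

Run:
```python
from h import *
print(bot.finish_job())
```

```text
the job is handed in; nothing more can be done
None
```

The dust trench is open and the job is handed in at about 21 s of the 64 s. I lifted the hatch with the brown-handled key and slid it along −y to the end board. It ran freely that way, with about 2 N felt at the board. I then lowered it onto the deck, unhooked the key, and hung it back in the smaller stand.

My last checks, from the cameras:
- **Hatch:** it lies flat, with its top at z ≈ 0.071 m (about 0.072 expected on the deck) and a slope of 0.003 rad or less. Its centre is at y ≈ −0.135 m, about 140 mm from the station's middle.
- **Key:** the top of its handle is at 0.154 m, the same height as at the start, and within about 3 mm sideways of the stand's centre.
- **Bystanders and gripper:** the offcut, glue bottle and brush look unmoved in the pictures, though I did not measure them. The gripper is open and clear of everything.

One check disagreed. The last top view put the key's handle off-centre, but the arm was hiding part of it. I relied on the scene camera, which saw the whole handle.

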